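Square a long carton on the parcel length gauge and close the jaw on it

ROBOT

A 6-joint arm with a two-finger parallel gripper is mounted at the origin on the work surface. World frame = base frame: x ahead of the robot, y to its left, z up, the work surface at z = 0. Lengths are in mm, angles in rad, forces in N, time in s.
With the tool pointing down it reaches from about 325 to 775 mm from the base axis. Payload 9.3 kg.
Tool frame: the origin (TCP) lies at the very end of the fingers, on their centre line; the grasp point (between the pads) lies 19 mm behind it (ctrl.tcp_to_grasp is the y of the grasp point in the tool frame, in mm); y points along the fingers, x is the direction in which the jaws open and shut, and the axes are right-handed (so a half turn about y gives the same grasp; the last joint's range is limited). The gripper opens to 85 mm and grips with 20 to 120 N. Pads are 22 mm wide; open, the fingers measure 114 mm over their backs; the gripper's body (76 mm by 85 mm) begins 54 mm behind the grasp point. The pads swing forward as they close: fully open they stand 13 mm farther back than shut.
Start: joints at [1.073, 0.259, 0.021, 1.334, 0, 1.418], TCP at [185.906, 517.625, 231.279] pointing down, gripper open.
Joint ranges: [-3.04, 3.04], [-0.91, 1.82], [-1.04, 1.36], [-1.92, 1.95], [-1.52, 1.45], [-3.14, 3.14]. Speed limits (rad/s): [2.22, 2.22, 2.79, 3.14, 3.14, 3.14].

INTERFACE

Orientations are given as a unit quaternion [x, y, z, w].
In Python, from station import ctrl, viewer, job gives the robot as it stands. The module is installed in compiled form; this text tells all that it offers.
- The arm moves only by the tool drive_tool, never from a script. Its argument "steps" is a list that holds one entry, the list of rows, each a list of 7 numbers: the shift along the world's x, y, z in mm, then the turn, a rotation vector about the world's x, y, z in rad, then the opening, from 0 (shut) to 1 (fully open). In form: [[[tx, ty, tz, wx, wy, wz, fingers], ...]]. A call has 1 to 5 rows; each row is the pose to reach, as a shift and turn from the pose measured when the call began; what a row does not reach only later rows make up. A row lasts 1/8 s, in which the tool goes at most 62.5 mm and 10.7 degrees, less where a joint would pass 70% of its speed; a pose out of reach is approached as far as the arm can. A call with a gripper value outside its range is refused whole. The fingers move at their own pace and stop on an object; "newtons" is the grip in N (left out, the last holds). Time passes only in rows, so rows that repeat a pose let the fingers close. It gives the time, the measured TCP pose, the force and the opening at its end, in the units of the state.
- ctrl.get_state(): the state, without advancing time (a new reading comes with each control period).
- viewer.grab_frame(name): name is "scene" or "top"; returns a dict with "image" (480x640x3 uint8, blue, green, red), "fx", "fy", "cx", "cy" (pixels), "D" ([k1, k2, p1, p2, k3] as OpenCV has them; the pictures are not rectified), "camera_from_world" (4x4, takes a point from world to camera coordinates). Camera axes: x right, y down, z forward; pixel columns grow to the right and rows downward; lengths in mm; the calibration is good to about 2 mm. A picture is of the moment at which its call begins. There is no depth.
- job.finish_job(): hands the job in, once; it reports no verdict.
The state is a dict: "time_s": time; "qpos": joint angles; "joint_vel": joint speeds; "tau": joint torques, N m; "ee_pos": TCP position; "eef_rot": TCP orientation; "force": force on the tool from outside, world axes, zero at the start; "ft_torque": the same for the moment, N m; "grip_width": finger opening in mm.
Only numpy, scipy, OpenCV 4.12 (cv2) and the standard library are available. Lean on these libraries where they do the work, as an engineer would, in place of code of your own. Each camera call takes 0.05 s, during which the arm holds its last target. There are 200 camera calls.

TASK

Get the long telescopic carton on the parcel gauge ready for its length to be read: swing its loose end round, pushing near that end, until its whole long side is pressed flush against the fence. Then slide the brass jaw up behind it with light, steady pressure until the carton is closed up against the end stop and the jaw bears on it, and let go. The carton is thin board, so never press on it hard enough to dent it, and leave the bell, the weight, the yellow cube and the clip board where they are.

Things in the scene. Friction and masses are not known exactly. Their poses are not given: they have to be found in the camera images.
- gauge: Parcel length gauge screwed to the counter: aluminium plate 290 (x) x 460 (y) x 12 mm, origin at the centre of its underside on the counter. Its x points from the near edge to the fence, its y along the fence towards the end stop. The fence (see fence) and end stop (see end_stop) make a square inside corner.
- fence: Steel fence bar along the gauge's far edge, 18 x 430 x 40 mm high, top 52 mm above the counter. Origin and axes are the same as the gauge's; its near face, which the carton must lie against, is the plane x = +115 mm of the gauge's frame.
- end_stop: Steel bar square to the fence at the gauge's +y end, top 52 mm up. Same frame as the gauge; its face is the plane y = +195 mm. At its near end a brass return lip (12 mm thick, 18 mm long, round tip) stands off the face, 95 mm clear of the fence. The carton's heel sits between lip and fence; the lip keeps the heel from kicking out when the other end is pushed in.
- gauge_corner (a point): Inside corner of fence face and end stop face at the plate's top (gauge frame 115, 195, 12 mm); axes as the gauge's.
- jaw: Brass jaw on a saddle that slides along the fence; drags with 2 N, stays where left, closes towards +y. Origin on the gauge's long centre line at counter level, in the plane of its inner face; axes as the gauge's. Plate: y -10 to 0, x 23 to 113, z 15 to 71 mm; saddle with knob: x 95 to 144, y -45 to 0, top 80 mm. Starts with its face 345 to 375 mm from the end stop, clear of the swinging carton.
- jaw_face (a point): Centre of the jaw plate's inner face (jaw frame 68, 0, 42 mm); axes as the gauge's.
- jaw_push (a point): Place to push the jaw: on the plate's outer face (jaw frame 55, -10, 40 mm); axes as the gauge's, so push towards +y.
- carton: Two-piece cardboard carton with a paper label, 0.3 to 0.55 kg, loose on the gauge. Outer half 90 x 265 x 55 mm high; origin on its underside, near long edge, 18 mm from the heel end; own frame: x 0 to 90 (far side, goes to the fence), y -247 (its open end) to +18 (heel). The heel starts between lip and fence, 3 to 14 mm off the end stop, the loose end swung 0.28 to 0.5 rad towards the robot.
- carton_heel (a point): Point on the carton's far long side at its heel end (carton frame 90, 18, 25 mm); axes as the carton's. 1 to 5 N swings the carton about the lip. When its far side first meets the fence the heel may still stand 5 mm off; going on pushing about 190 mm from the heel end, with up to about 9 N, brings it in.
- carton_free (a point): Point on the outer half's far side at its open end (carton frame 90, -247, 25 mm). Beyond it the inner half (87 x 52 mm) sticks out 25 to 50 mm, a tight fit: the overall length, 290 to 315 mm, is not known beforehand. It does not telescope below 40 N. 1 to 5 N slides the carton along the fence. The board dents if gripper or jaw presses with more than 20 N; 8 to 10 N is firm enough.
- bell: Bystander: chrome counter bell on a black foot, 84 mm across, 56 mm high; origin under its centre.
- weight: Bystander: pewter knob weight, 54 mm across, 68 mm high; origin under its centre.
- cube: Bystander: yellow plastic parcel measuring cube, 100 mm; origin under its centre.
- clip_board: Bystander: brass spring clip board lying flat, 230 x 160 mm, up to 30 mm high at its clip; origin under its centre.

How it is judged (in metres and radians):
On the way, in this order (a step that is already met when the one before it is completed fails the run):
1. the carton's far long side lies flush on the fence and presses on it (1 N or more), both ends within 2.5 mm (x of each of carton_heel, carton_free in the frame of gauge above 0.1125 m and contact force between carton and fence above 1 N), for 0.2 s.
2. the jaw presses the carton up against the end stop, which takes some of the pressure (1 N or more at jaw and stop) (contact force between jaw and carton above 1 N and contact force between carton and end_stop above 1 N and x of each of carton_heel, carton_free in the frame of gauge above 0.1125 m), for 0.2 s.
At the end, for the whole second after the job is handed in: The carton lies flat on the gauge at rest, both ends of its outer half's far side within 2.5 mm of the fence, its heel end within 2 mm of the end stop, and the jaw stands touching its other end (still bearing on it with 0.2 N or more); nothing is held (x of each of carton_heel, carton_free in the frame of gauge above 0.1125 m and y of carton_heel in the frame of gauge above 0.193 m and angle between carton's own z axis and vertical below 0.03 rad and linear speed of carton below 0.01 m/s and contact force between jaw and carton above 0.2 N).
It fails at once if the gripper presses the carton with more than 20 N (dents it) (contact force between any of the fingers, the arm and carton above 20 N).
It fails at once if the jaw presses the carton with more than 20 N (dents it) (contact force between jaw and carton above 20 N).
It fails at once if the carton is lifted or tipped (angle between carton's own z axis and vertical above 0.12 rad or z of carton in the frame of gauge above 0.03 m).
It fails at once if a bystander is moved more than 10 mm (distance of any of bell, weight, cube, clip_board from where it was at the start of the episode above 0.01 m).
It also fails if it takes over 66 s, if anything falls off the work surface, if the arm or the gripper's body presses on something with over 40 N, if the wrist force passes 120 N, or if a joint passes its speed limit or range.

## Working session

There is one attempt and no reset: what is moved stays moved. The work goes in short steps, Python scripts to look and compute and a tool call to move; the robot and the scene stay as the last step left them, time stands still between calls to the robot, and variables do not carry over. Pictures are saved under pics/ and viewed, on a budget of 10 in all, crops included, one or two more only if the job needs it, and the job is handed in when it is done.

Besides the shell and the picture viewer there is one more tool, called after "Call:" as name(argument=value, ...) on one line, values as JSON. drive_tool: Moves the arm, as the interface text tells. Its arguments: {"type":"object","properties":{"steps":{"type":"array","items":{"type":"array","items":{"type":"array","items":{"type":"number"}}}},"newtons":{"type":"number"}},"required":["steps"]}

```bash
mkdir -p pics; cat > h.py <<'E'
import numpy as np, cv2
from station import ctrl, viewer, job
def grab(n,save=None):
    f=viewer.grab_frame(n)
    if save: cv2.imwrite('pics/'+save,f['image'])
    K=np.array([[f['fx'],0,f['cx']],[0,f['fy'],f['cy']],[0,0,1]]);return f['image'],K,np.array(f['D'],float),np.array(f['camera_from_world'])
def ray(px,cam,z):
    _,K,D,T=cam
    u=cv2.undistortPoints(np.array(px,float).reshape(-1,1,2),K,D).reshape(-1,2)
    d=np.c_[u,np.ones(len(u))]@T[:3,:3]; o=-T[:3,:3].T@T[:3,3]
    return o+d*((z-o[2])/d[:,2])[:,None]
def proj(P,cam):
    _,K,D,T=cam
    return cv2.projectPoints(np.array(P,float).reshape(-1,1,3),cv2.Rodrigues(T[:3,:3])[0],T[:3,3],K,D)[0].reshape(-1,2)
E
python3 - <<'E'
from h import *
for n in('top','scene'):
    c=grab(n,n+'0.png');T=c[3];print(n,-T[:3,:3].T@T[:3,3],T[2,:3])
print(ctrl.get_state())
E
```

```text
top [ 423.81522241  -52.7270792  1183.38503517] [ 0.1722351   0.00955243 -0.98500955]
scene [1227.19363204   84.99901314 1040.86641797] [-0.53222405 -0.12844815 -0.83680262]
{'time_s': 0.1, 'qpos': array([ 1.07338804e+00,  2.59170425e-01,  2.08343506e-02,  1.33369001e+00,
       -4.23124948e-06,  1.41824168e+00]), 'joint_vel': array([-4.05296326e-04, -8.06531272e-04,  1.93935397e-03,  5.10758359e-05,
       -2.05499640e-04, -9.72977321e-04]), 'tau': array([ 3.99018842e-03, -5.56694770e+01,  3.45073593e+01,  1.15328326e-02,
       -2.27331852e-04, -4.04293132e-06]), 'ee_pos': array([185.79595072, 517.40671775, 230.70655566]), 'eef_rot': array([ 0.5785669 ,  0.40640988, -0.40718757, -0.57817785]), 'force': array([-0.10040559, -0.63783264, -0.0319252 ]), 'ft_torque': array([-0.03501134, -0.00402643, -0.04495035]), 'grip_width': 85.23306874784262}
```

View pics/top0.png

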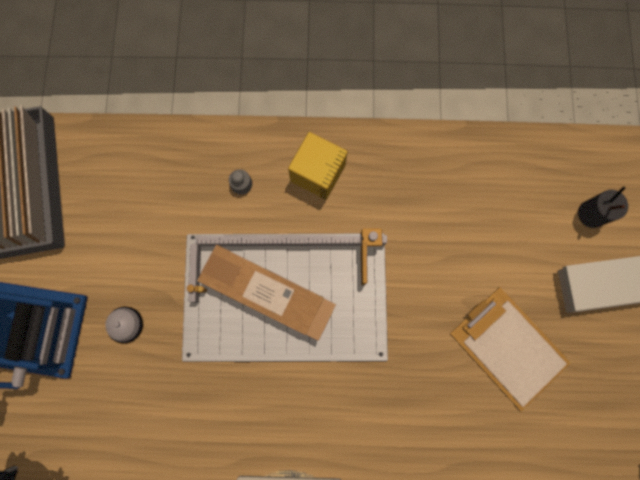

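View pics/scene0.png

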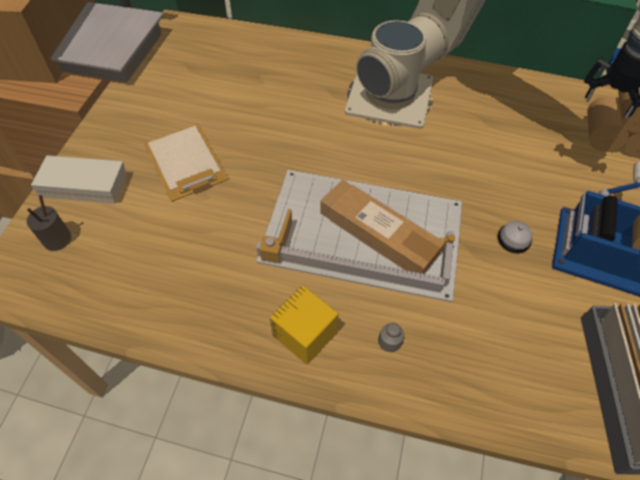

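The top view shows the gauge with corners near (183,360), (387,360), (387,232) and (187,235). The carton runs from its heel at about (208,265) to its loose end at (325,322). The jaw plate is at (365,262), the lip at (196,288), the bell at (123,324), the cube at (318,165) and the weight at (240,181).

```bash
cat > m.py <<'E'
from h import *
import sys
c=grab('top',sys.argv[1]+'.png');im=c[0];hsv=cv2.cvtColor(im,cv2.COLOR_BGR2HSV)
roi=np.zeros(im.shape[:2],np.uint8);roi[225:370,175:395]=255
p=((hsv[...,1]<40)&(hsv[...,2]>120)).astype(np.uint8)*255&roi
pts=cv2.findNonZero(p)
q=cv2.approxPolyDP(cv2.convexHull(pts),8,True).reshape(-1,2);print('plate',q.tolist(),ray(q,c,12).round(0).tolist())
roi[:]=0;roi[225:355,190:358]=255
b=cv2.inRange(hsv,(5,70,60),(20,255,255))&roi
b=cv2.morphologyEx(b,cv2.MORPH_CLOSE,np.ones((15,15)))
cs=max(cv2.findContours(b,0,1)[0],key=cv2.contourArea);r=cv2.minAreaRect(cs)
bx=cv2.boxPoints(r);print('carton',bx.round(1).tolist(),ray(bx,c,67).round(0).tolist())
E
python3 m.py t1; python3 - <<'E'
from h import *
c=grab('top')
px=[[189,238],[384,238],[188,354],[382,354]]
print('screws',ray(px,c,12).round(0).tolist())
print('jawplate',ray([[362,284],[368,284],[362,250],[368,250]],c,71).round(0).tolist(), 'fence top near edge',ray([[198,245],[362,245]],c,52).round(0).tolist())
cv2.imwrite('pics/z1.png',cv2.resize(c[0][220:370,175:395],None,fx=3.6,fy=3.6,interpolation=2))
E
```

```text
plate [[359, 236], [384, 289], [380, 356], [188, 357], [195, 240]] [[649.0, -144.0, 12.0], [528.0, -202.0, 12.0], [378.0, -194.0, 12.0], [365.0, 235.0, 12.0], [631.0, 236.0, 12.0]]
carton [[190.0, 225.0], [357.0, 225.0], [357.0, 340.0], [190.0, 340.0]] [[655.0, 236.0, 67.0], [663.0, -135.0, 67.0], [413.0, -138.0, 67.0], [403.0, 220.0, 67.0]]
screws [[635.0, 250.0, 12.0], [646.0, -202.0, 12.0], [371.0, 236.0, 12.0], [383.0, -198.0, 12.0]]
jawplate [[532.0, -147.0, 71.0], [533.0, -160.0, 71.0], [607.0, -146.0, 71.0], [607.0, -160.0, 71.0]] fence top near edge [[613.0, 219.0, 52.0], [621.0, -148.0, 52.0]]
```

View pics/z1.png

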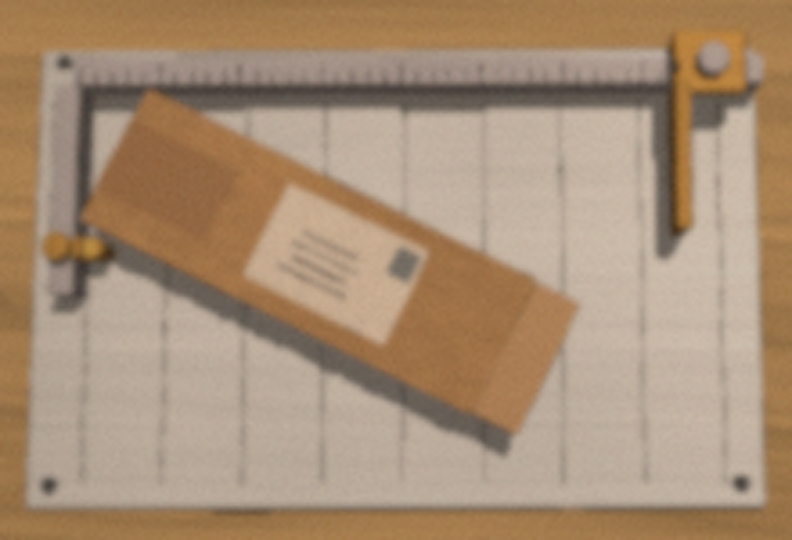

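```bash
cat > r.py <<'E'
from h import *
import sys
c=grab('top')
f=lambda p,z:ray(np.array(p)/3.6+[175,220],c,z).round(0).tolist()
print('plate',f([[25,508],[766,508],[42,50]],12))
print('fence',f([[90,88],[660,85]],52));print('stop',f([[82,95],[80,225]],52))
print('lip',f([[103,248]],52));print('carton hf hn of on',f([[150,90],[82,216],[530,278],[485,400]],67));print('inner f n',f([[580,303],[515,435]],64))
print('jaw',f([[674,95],[675,232],[691,232]],71))
E
python3 r.py
```

```text
plate [[355.0, 248.0, 12.0], [367.0, -211.0, 12.0], [645.0, 257.0, 12.0]]
fence [[614.0, 214.0, 52.0], [624.0, -140.0, 52.0]]
stop [[610.0, 219.0, 52.0], [529.0, 215.0, 52.0]]
lip [[515.0, 200.0, 52.0]]
carton hf hn of on [[611.0, 174.0, 67.0], [533.0, 211.0, 67.0], [502.0, -62.0, 67.0], [429.0, -36.0, 67.0]]
inner f n [[488.0, -92.0, 64.0], [409.0, -55.0, 64.0]]
jaw [[615.0, -147.0, 71.0], [531.0, -148.0, 71.0], [532.0, -158.0, 71.0]]
```

Call:
drive_tool(steps=[[[20,-50,0,0,0,0.07,0],[43,-100,0,0,0,0.14,0],[66,-152,0,0,0,0.21,0],[90,-204,0,0,0,0.29,0],[114,-257,0,0,0,0.371,0]]])

```text
time_s: 0.88
ee_pos: [300.2, 258.9, 231.1]
eef_rot: [0.493, 0.507, -0.507, -0.492]
force: [1.4, -0.0, -0.6]
grip_width: -0.2
```

Call:
drive_tool(steps=[[[20,-50,-10,0,0,0,0],[40,-100,-30,0,0,0,0],[60,-150,-60,0,0,0,0],[80,-200,-80,0,0,0,0],[95,-230,-90,0,0,0,0]]])

```text
time_s: 1.5
ee_pos: [395.2, 26.8, 140.2]
eef_rot: [-0.493, -0.507, 0.507, 0.493]
force: [-0.8, 1.5, 0.6]
grip_width: -0.3
```

Call:
drive_tool(steps=[[[0,0,-50,0,0,0,0],[0,0,-95,0,0,0,0],[0,0,-110,0,0,0,0],[0,0,-110,0,0,0,0],[0,0,-110,0,0,0,0]]])

```text
time_s: 2.12
ee_pos: [395.8, 26.8, 30.9]
eef_rot: [0.493, 0.507, -0.507, -0.493]
force: [1.0, 0.2, -0.9]
grip_width: -0.3
```

Call:
drive_tool(steps=[[[7,0,0,0,0,0,0],[14,0,0,0,0,0,0],[20,0,0,0,0,0,0],[26,0,0,0,0,0,0],[32,0,0,0,0,0,0]]])

```text
time_s: 2.75
ee_pos: [428.2, 26.8, 30.8]
eef_rot: [-0.493, -0.507, 0.507, 0.493]
force: [0.0, 0.3, -0.5]
grip_width: 0.0
```

Call:
drive_tool(steps=[[[3,0,0,0,0,0,0],[6,0,0,0,0,0,0],[9,0,0,0,0,0,0],[12,0,0,0,0,0,0],[15,0,0,0,0,0,0]]])

```text
time_s: 3.38
ee_pos: [443.2, 26.8, 30.8]
eef_rot: [-0.493, -0.507, 0.507, 0.493]
force: [-1.9, -0.8, -0.4]
grip_width: 0.0
```

Call:
drive_tool(steps=[[[3,0,0,0,0,0,0],[6,0,0,0,0,0,0],[9,0,0,0,0,0,0],[12,0,0,0,0,0,0],[15,0,0,0,0,0,0]]])

```text
time_s: 4.0
ee_pos: [458.4, 26.8, 30.8]
eef_rot: [-0.493, -0.507, 0.507, 0.493]
force: [-2.8, -0.8, 1.3]
grip_width: -0.2
```

Call:
drive_tool(steps=[[[3,0,0,0,0,0,0],[6,0,0,0,0,0,0],[9,0,0,0,0,0,0],[12,0,0,0,0,0,0],[15,0,0,0,0,0,0]]])

```text
time_s: 4.62
ee_pos: [473.6, 26.7, 30.8]
eef_rot: [-0.493, -0.507, 0.507, 0.493]
force: [-2.7, -1.3, -0.3]
grip_width: -0.0
```

Call:
drive_tool(steps=[[[3,0,0,0,0,0,0],[6,0,0,0,0,0,0],[9,0,0,0,0,0,0],[12,0,0,0,0,0,0],[15,0,0,0,0,0,0]]])

```text
time_s: 5.25
ee_pos: [488.8, 26.7, 30.8]
eef_rot: [-0.493, -0.507, 0.507, 0.493]
force: [-2.6, -1.4, 0.6]
grip_width: -0.1
```

Call:
drive_tool(steps=[[[3,0,0,0,0,0,0],[6,0,0,0,0,0,0],[9,0,0,0,0,0,0],[12,0,0,0,0,0,0],[15,0,0,0,0,0,0]]])

```text
time_s: 5.88
ee_pos: [504.1, 26.7, 30.8]
eef_rot: [-0.493, -0.507, 0.507, 0.493]
force: [-1.5, -1.1, 0.6]
grip_width: 0.6
```

```bash
python3 - <<'E'
from h import *
c=grab('top')
cv2.imwrite('pics/z2.png',cv2.resize(c[0][220:370,175:395],None,fx=3.6,fy=3.6,interpolation=2))
E
```

```text
(no output)
```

View pics/z2.png

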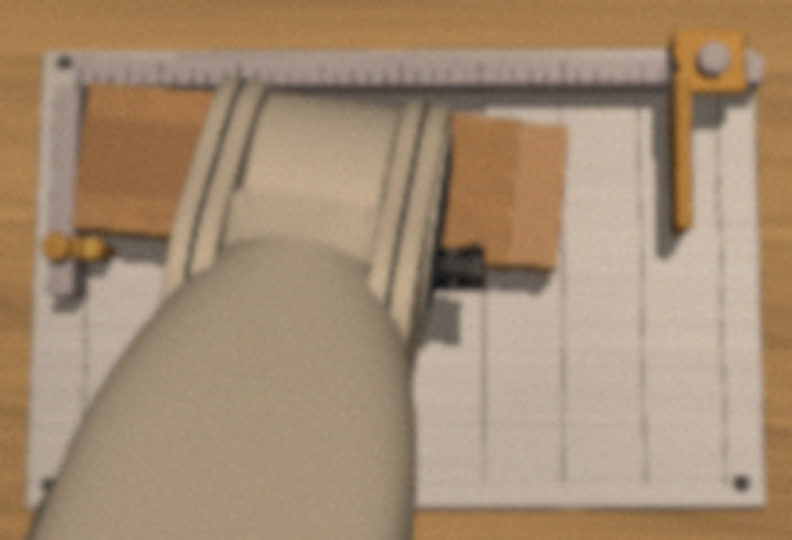

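The carton's heel sits in the corner and the loose end is about 15–20 mm off the fence. I'll slow down for the rest.

Call:
drive_tool(steps=[[[2,0,0,0,0,0,0],[4,0,0,0,0,0,0],[6,0,0,0,0,0,0],[7,0,0,0,0,0,0],[8,0,0,0,0,0,0]]])

```text
time_s: 6.55
ee_pos: [512.5, 26.7, 30.9]
eef_rot: [0.493, 0.507, -0.507, -0.493]
force: [-1.4, -1.8, 1.2]
grip_width: -0.0
```

Call:
drive_tool(steps=[[[0.7,0,0,0,0,0,0],[1.4,0,0,0,0,0,0],[2,0,0,0,0,0,0],[2.5,0,0,0,0,0,0],[3,0,0,0,0,0,0]]])

```text
time_s: 7.18
ee_pos: [515.5, 26.7, 30.9]
eef_rot: [0.493, 0.507, -0.507, -0.493]
force: [-2.0, -0.6, 1.4]
grip_width: 0.0
```

Call:
drive_tool(steps=[[[0.6,0,0,0,0,0,0],[1.2,0,0,0,0,0,0],[1.6,0,0,0,0,0,0],[2,0,0,0,0,0,0],[2,0,0,0,0,0,0]]])

```text
time_s: 7.8
ee_pos: [517.6, 26.7, 30.8]
eef_rot: [0.493, 0.507, -0.507, -0.493]
force: [-1.6, -1.1, 0.1]
grip_width: -0.4
```

Call:
drive_tool(steps=[[[0.4,0,0,0,0,0,0],[0.8,0,0,0,0,0,0],[1.2,0,0,0,0,0,0],[1.5,0,0,0,0,0,0]]])

```text
time_s: 8.3
ee_pos: [519.1, 26.7, 30.9]
eef_rot: [0.493, 0.507, -0.507, -0.493]
force: [-1.7, -0.3, -0.1]
grip_width: 0.1
```

Call:
drive_tool(steps=[[[0.4,0,0,0,0,0,0],[0.8,0,0,0,0,0,0],[1.2,0,0,0,0,0,0],[1.5,0,0,0,0,0,0]]])

```text
time_s: 8.8
ee_pos: [520.7, 26.7, 30.8]
eef_rot: [0.493, 0.507, -0.507, -0.493]
force: [-2.8, -0.9, 0.1]
grip_width: -0.3
```

Call:
drive_tool(steps=[[[0.4,0,0,0,0,0,0],[0.8,0,0,0,0,0,0],[1.2,0,0,0,0,0,0]]])

```text
time_s: 9.18
ee_pos: [521.8, 26.7, 30.8]
eef_rot: [0.493, 0.507, -0.507, -0.493]
force: [-3.8, -0.6, 2.8]
grip_width: -0.1
```

Call:
drive_tool(steps=[[[0.4,0,0,0,0,0,0],[0.8,0,0,0,0,0,0],[1.2,0,0,0,0,0,0]]])

```text
time_s: 9.55
ee_pos: [521.8, 26.7, 30.9]
eef_rot: [-0.493, -0.506, 0.507, 0.493]
force: [-9.2, -2.0, 6.9]
grip_width: -0.1
```

Call:
drive_tool(steps=[[[1.1,0,0,0,0,0,0],[1.1,0,0,0,0,0,0],[1.1,0,0,0,0,0,0]]])

```text
time_s: 9.93
ee_pos: [521.7, 26.7, 30.8]
eef_rot: [-0.492, -0.506, 0.508, 0.494]
force: [-8.6, -2.8, 5.7]
grip_width: 0.1
```

```bash
python3 - <<'E'
from h import *
print(ctrl.get_state()['force'])
c=grab('top')
cv2.imwrite('pics/z3.png',cv2.resize(c[0][225:315,190:390],None,fx=4,fy=4,interpolation=2))
E
```

```text
[-8.6423256  -2.81757863  5.71380691]
```

View pics/z3.png

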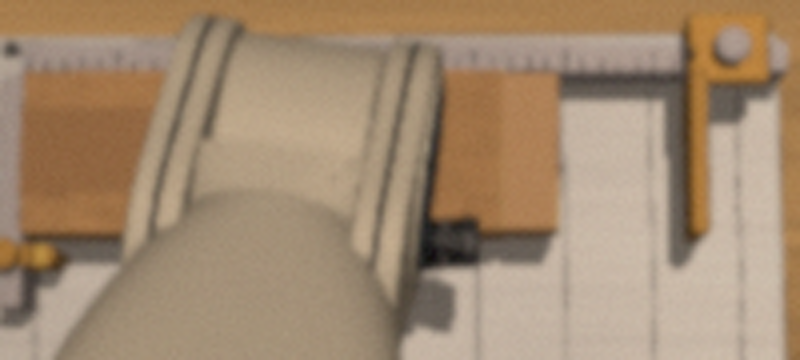

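```bash
cat > e.py <<'E'
from h import *
def edge(g,cols,r0,r1,sgn):
    out=[]
    for x in cols:
        v=sgn*np.gradient(cv2.GaussianBlur(g,(0,0),1.2)[r0:r1,x].astype(float));i=int(v.argmax())
        if 0<i<len(v)-1:
            a,b,d=v[i-1:i+2];out.append([x,r0+i+.5*(a-d)/(a-2*b+d)])
    return np.array(out)
def gx(P): # gauge x
    o=np.array([506,22.5]);u=np.array([1,.027]);return (P[:,:2]-o)@u/np.hypot(*u)
if __name__=='__main__':
    c0=(cv2.imread('pics/t1.png'),)+grab('top')[1:]
    ch=lambda im:im[...,0].astype(np.float32)
    g=ch(c0[0]);e=edge(g,range(200,375),355,366,-1);P=ray(e,c0,12);k=np.polyfit(P[:,1],P[:,0],1);print('plate near edge slope',k,P[:,0].std())
    c=grab('top');g=c[0][...,2].astype(np.float32)
    for nm,r in(('heel',range(200,220)),('free',range(303,315)),('inner',range(318,327))):
        e=edge(g,r,276,292,-1);P=ray(e,c,67);print(nm,np.median(e[:,1]),np.median(gx(P)),gx(P).std(), 'rel', np.median(P[:,0]-np.polyval(k,P[:,1])))
E
python3 e.py
```

```text
plate near edge slope [-2.77875240e-02  3.63844712e+02] 3.1362289968717936
heel 282.61341500558956 26.113966113383523 0.24359376818231326 rel 169.0361111350007
free 279.3081147018751 32.774506445993076 2.91213899357681 rel 175.5292201091726
inner 281.7088402439929 27.419649084125844 0.19375860108382012 rel 170.1448987527404
```

Call:
drive_tool(steps=[[[1.3,0,0,0,0,0,0],[1.4,0,0,0,0,0,0],[1.4,0,0,0,0,0,0]]])

```text
time_s: 10.45
ee_pos: [521.7, 26.7, 30.9]
eef_rot: [-0.492, -0.505, 0.509, 0.494]
force: [-10.1, -2.5, 6.4]
grip_width: -0.1
```

Call:
drive_tool(steps=[[[-2,0,0,0,0,0,0],[-20,0,0,0,0,0,0],[-40,0,20,0,0,0,0],[-40,0,70,0,0,0,0],[-40,0,120,0,0,0,0]]])

```text
time_s: 11.08
ee_pos: [481.8, 26.8, 152.4]
eef_rot: [-0.492, -0.505, 0.508, 0.494]
force: [1.3, -0.3, -0.1]
grip_width: 0.1
```

Call:
drive_tool(steps=[[[15,-50,0,0,0,0,0],[35,-100,0,0,0,0,0],[55,-150,0,0,0,0,0],[75,-195,0,0,0,0,0],[84,-227,0,0,0,0,0]]])

```text
time_s: 11.7
ee_pos: [567.1, -202.4, 152.2]
eef_rot: [-0.493, -0.505, 0.508, 0.494]
force: [0.5, 0.4, 0.3]
grip_width: -0.1
```

```bash
python3 - <<'E'
from h import *
c=grab('top')
cv2.imwrite('pics/z4.png',cv2.resize(c[0][225:315,190:390],None,fx=4,fy=4,interpolation=2))
E
```

```text
(no output)
```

View pics/z4.png

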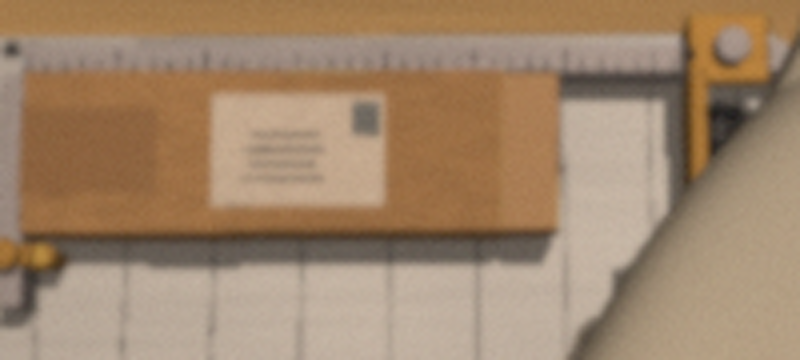

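```bash
python3 - <<'E'
from e import *
c=grab('top');g=c[0][...,2].astype(np.float32)
for a in range(205,325,15):
    e=edge(g,range(a,a+15),278,290,-1);f=edge(g,range(a,a+15),238,248,-1)
    P=ray(e,c,67);print(a,np.median(P[:,1]).round(),np.median(gx(P)).round(1),np.median(f[:,1]).round(1) if len(f) else 0)
E
```

```text
205 179.0 26.0 0
220 147.0 26.2 238.6
235 114.0 26.5 0
250 81.0 27.2 238.6
265 48.0 27.2 0
280 16.0 27.1 0
295 -17.0 26.9 0
310 -49.0 27.3 239.3
```

Call:
drive_tool(steps=[[[0,-2,-50,0,0,0,0],[0,-2,-100,0,0,0,0],[0,-2,-119,0,0,0,0],[0,-2,-119,0,0,0,0]]])

```text
time_s: 12.3
ee_pos: [566.3, -204.3, 31.6]
eef_rot: [-0.492, -0.505, 0.508, 0.495]
force: [0.2, 0.7, -0.1]
grip_width: -0.1
```

Call:
drive_tool(steps=[[[0,5,0,0,0,0,0],[0,10,0,0,0,0,0],[0,15,0,0,0,0,0],[-1,20,0,0,0,0,0],[-1,25,0,0,0,0,0]]])

```text
time_s: 12.92
ee_pos: [565.3, -179.0, 31.8]
eef_rot: [-0.492, -0.505, 0.508, 0.495]
force: [-0.6, 1.0, -1.4]
grip_width: 0.0
```

Call:
drive_tool(steps=[[[0,3,0,0,0,0,0],[0,6,0,0,0,0,0],[0,9,0,0,0,0,0],[0,12,0,0,0,0,0],[0,15,0,0,0,0,0]]])

```text
time_s: 13.55
ee_pos: [565.1, -163.8, 31.8]
eef_rot: [-0.492, -0.505, 0.508, 0.495]
force: [-2.5, -1.8, 2.7]
grip_width: -0.1
```

Call:
drive_tool(steps=[[[0,3,0,0,0,0,0],[0,6,0,0,0,0,0],[0,9,0,0,0,0,0],[0,12,0,0,0,0,0],[-0.5,15,0,0,0,0,0]]])

```text
time_s: 14.18
ee_pos: [564.9, -148.7, 31.9]
eef_rot: [-0.492, -0.505, 0.508, 0.495]
force: [-0.1, -2.1, 2.0]
grip_width: 0.1
```

Call:
drive_tool(steps=[[[0,3,0,0,0,0,0],[0,6,0,0,0,0,0],[0,9,0,0,0,0,0],[0,12,0,0,0,0,0],[-0.5,15,0,0,0,0,0]]])

```text
time_s: 14.8
ee_pos: [564.6, -133.5, 31.9]
eef_rot: [-0.492, -0.505, 0.508, 0.495]
force: [0.1, -2.8, 1.7]
grip_width: 0.1
```

Call:
drive_tool(steps=[[[0,3,0,0,0,0,0],[0,6,0,0,0,0,0],[0,9,0,0,0,0,0],[0,12,0,0,0,0,0],[-0.5,15,0,0,0,0,0]]])

```text
time_s: 15.42
ee_pos: [564.3, -118.3, 32.0]
eef_rot: [-0.493, -0.505, 0.507, 0.495]
force: [-0.7, -2.6, 1.3]
grip_width: 0.0
```

Call:
drive_tool(steps=[[[0,1,0,0,0,0,0],[0,2,0,0,0,0,0],[0,3,0,0,0,0,0],[0,4,0,0,0,0,0],[0,5,0,0,0,0,0]]])

```text
time_s: 16.05
ee_pos: [564.3, -113.3, 32.0]
eef_rot: [-0.493, -0.505, 0.507, 0.495]
force: [-0.9, -2.4, 1.0]
grip_width: -0.4
```

Call:
drive_tool(steps=[[[0,1,0,0,0,0,0],[0,2,0,0,0,0,0],[0,3,0,0,0,0,0],[0,4,0,0,0,0,0]]])

```text
time_s: 16.55
ee_pos: [564.2, -109.2, 31.9]
eef_rot: [-0.493, -0.505, 0.507, 0.495]
force: [-2.0, -2.0, 1.9]
grip_width: -0.3
```

Call:
drive_tool(steps=[[[0,1,0,0,0,0,0],[0,2,0,0,0,0,0],[0,3,0,0,0,0,0]]])

```text
time_s: 16.92
ee_pos: [564.1, -106.1, 31.9]
eef_rot: [-0.493, -0.505, 0.508, 0.495]
force: [-2.3, -2.7, 2.3]
grip_width: -0.2
```

Call:
drive_tool(steps=[[[0,0.8,0,0,0,0,0],[0,1.6,0,0,0,0,0],[0,2.4,0,0,0,0,0]]])

```text
time_s: 17.3
ee_pos: [564.1, -103.7, 31.9]
eef_rot: [-0.492, -0.505, 0.508, 0.495]
force: [-2.7, -2.4, 1.4]
grip_width: 0.1
```

```bash
python3 - <<'E'
from h import *
c=grab('top')
cv2.imwrite('pics/z5.png',cv2.resize(c[0][225:315,190:390],None,fx=4,fy=4,interpolation=2))
E
```

```text
(no output)
```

View pics/z5.png

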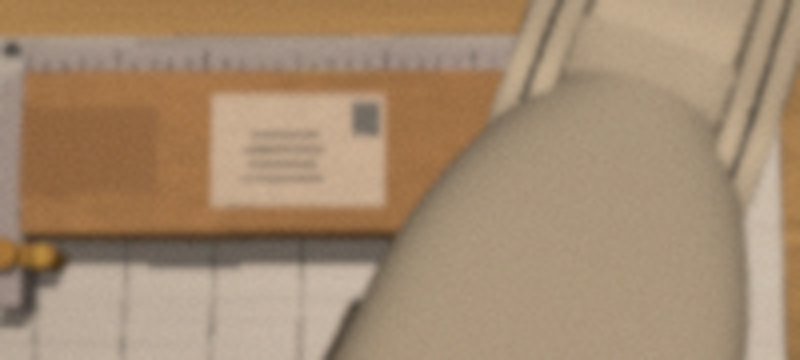

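The arm hides the jaw here. The label's left edge is still at column 210, so the carton hasn't moved yet. I'll keep creeping.

Call:
drive_tool(steps=[[[0,0.8,0,0,0,0,0],[0,1.6,0,0,0,0,0],[0,2.4,0,0,0,0,0]]])

```text
time_s: 17.73
ee_pos: [564.3, -101.7, 32.1]
eef_rot: [-0.493, -0.505, 0.508, 0.495]
force: [-2.1, -7.0, 4.0]
grip_width: -0.1
```

Call:
drive_tool(steps=[[[0,0.8,0,0,0,0,0],[0,1.6,0,0,0,0,0],[0,2.2,0,0,0,0,0]]])

```text
time_s: 18.1
ee_pos: [564.9, -100.7, 32.6]
eef_rot: [-0.494, -0.504, 0.508, 0.494]
force: [-2.2, -10.9, 4.6]
grip_width: -0.3
```

Call:
drive_tool(steps=[[[0,0.7,0,0,0,0,0],[0,1.4,0,0,0,0,0],[0,1.8,0,0,0,0,0]]])

```text
time_s: 18.48
ee_pos: [565.3, -100.0, 33.0]
eef_rot: [-0.495, -0.504, 0.508, 0.493]
force: [-1.5, -10.1, 4.5]
grip_width: -0.1
```

```bash
python3 - <<'E'
from e import *
z=cv2.imread('pics/z4.png');z=cv2.resize(z,None,fx=.25,fy=.25,interpolation=3)
c=grab('top');im=c[0]
print(ctrl.get_state()['force'])
for n,g in(('before',z),('now',im[225:315,190:390])):
    v=cv2.GaussianBlur(g[...,0],(0,0),1).astype(float)[28:48].mean(0);d=np.gradient(v)
    i=40+d[40:65].argmax();a,b,e=d[i-1:i+2];print(n,'label left col',190+i+.5*(a-e)/(a-2*b+e))
cv2.imwrite('pics/z6.png',cv2.resize(im[225:305,180:260],None,fx=7,fy=7,interpolation=2))
for a in(205,220,235,250,265):
    P=ray(edge(im[...,2].astype(np.float32),range(a,a+12),278,290,-1),c,67);print(a,np.median(gx(P)).round(1))
E
```

```text
[-1.15817727 -8.98723857  4.71959771]
before label left col 242.14965986394557
now label left col 241.86704119850188
205 26.1
220 26.2
235 26.4
250 27.2
265 27.2
```

View pics/z6.png

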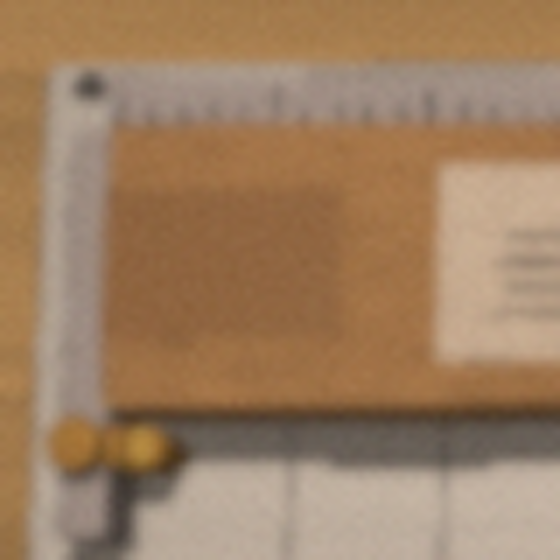

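The heel's top edge overlaps the end stop by about 1.6 px, which is what parallax gives when they touch. The carton moved 0.6 mm and then stalled, so it's closed up. I'll hold the pressure briefly, then withdraw.

Call:
drive_tool(steps=[[[0,1.2,0,0,0,0,0],[0,1.3,0,0,0,0,0],[0,1.3,0,0,0,0,0],[0,1.3,0,0,0,0,0]]])

```text
time_s: 19.02
ee_pos: [565.4, -100.0, 33.3]
eef_rot: [-0.496, -0.503, 0.508, 0.493]
force: [-2.9, -9.0, 2.4]
grip_width: -0.1
```

Call:
drive_tool(steps=[[[0,-1,0,0,0,0,0],[0,-6,0,0,0,0,0],[0,-20,0,0,0,0,0],[0,-40,0,0,0,0,0],[0,-50,40,0,0,0,0]]])

```text
time_s: 19.65
ee_pos: [563.8, -151.4, 71.1]
eef_rot: [-0.494, -0.502, 0.509, 0.495]
force: [0.1, 0.0, 0.8]
grip_width: -0.2
```

Call:
drive_tool(steps=[[[0,-20,50,0,0,0,0],[0,-70,90,0,0,0,0],[0,-130,100,0,0,0,0],[0,-180,100,0,0,0,0],[0,-180,100,0,0,0,0]]])

```text
time_s: 20.27
ee_pos: [562.8, -336.2, 170.3]
eef_rot: [-0.496, -0.501, 0.508, 0.496]
force: [0.2, 1.1, 0.4]
grip_width: -0.0
```

```bash
python3 - <<'E'
from h import *
c=grab('top')
cv2.imwrite('pics/z7.png',cv2.resize(c[0][225:315,190:390],None,fx=4,fy=4,interpolation=2))
E
```

```text
(no output)
```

View pics/z7.png

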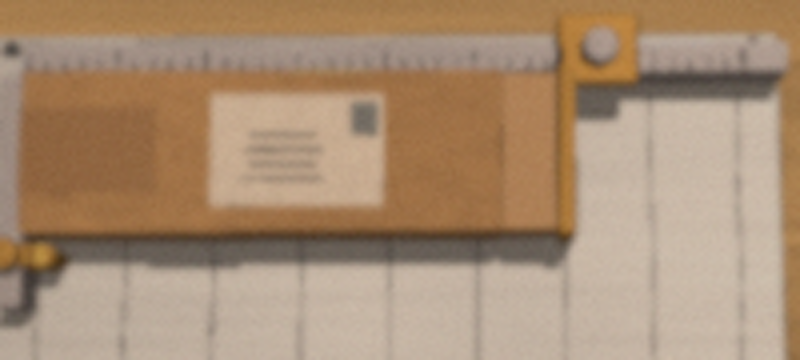

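The jaw plate (column 565) now stands against the carton's end, the long side lies along the fence, and the heel is on the stop. I'm handing in.

```bash
python3 -c "
from station import job
print(job.finish_job())"
```

```text
the job is handed in; nothing more can be done
None
```

I swung the carton onto the fence, closed the jaw behind it against the end stop, withdrew the arm and handed in at about 20 s. The system gave no verdict.

- **Swing:** I pushed about 190 mm from the heel end. It took 2–4 N while turning and 9–10 N at the wrist for about 1 s once it stalled against the fence.
- **Jaw:** I slid it up with 2–3 N, then held it for over a second with the wrist reading 9–11 N. That leaves about 7–9 N on the carton after the jaw's 2 N drag, well under the 20 N limit.
- **Flush check:** The carton's near side read 26.0 to 27.3 mm in the gauge frame from heel to free end, where 25 mm would be exactly flush. I put the constant part down to the 2 mm calibration. The 1.3 mm slope could mean the heel stands 1–1.5 mm off the fence, still inside the 2.5 mm limit.
- **End stop check:** The heel's picture edge overlaps the stop by about the amount expected for contact. The carton moved only 0.6 mm before it stalled.
- **Not confirmed:** The last picture shows the jaw standing against the carton's end with the arm clear, but I couldn't measure the pressure left there after letting go. I didn't measure the bystanders again, but the arm stayed clear of them.

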